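# Check a vial crimper's handle stop

## Task

The vial crimper's lever is latched shut for storage: push the red catch aside with a fingertip so that the lever springs fully open. Then, pressing only on the outside of its blue finger pad with your fingers, press the lever in towards the fixed bar until you feel it come up against the stop screw, short of the bar, and finish while still holding it there firmly but without forcing it, so that a colleague can gauge the gap. Nothing is to be gripped or lifted, the fingers keep off the bar and out of the gap, and the other things on the bench are left alone.

Things in the scene. Friction and masses are not known exactly. Their poses are not given: they have to be found in the camera images.
- crimper: Vial-cap hand crimper on its side in a fixed grey bench stand (base 84 x 214 mm). Origin on the worktop. Its y axis runs along the handles from the crimp head (y = -100 mm) to their free ends (y = +128 mm); its -x side is the lever's side, facing the robot at yaw 0. Handles' centre line 75 mm above the worktop, nothing higher than 100 mm.
- bar: The fixed bar (handle): steel with a black grip, along the crimper's y axis at x = 0 from y = -88 to +128 mm, 22 mm thick at the grip, from 64 to 86 mm above the worktop. It carries the stop screw and the catch's pivot. Its origin is the crimper's origin. Not to be touched.
- lever (a joint): Angle, rad, upright hinge at crimper x -22, y -130 mm: 0 = sprung fully open, grows as pressed in (crimper +x). Latched: about 0.32. Meets the stop screw at 0.35 to 0.40 (varies); would touch the bar at 0.44. Spring at mid-pad: 2.7 N open, rising evenly to 6.5 N at the stop (friction, also up or down, may add 6 N); the stop is rigid. Unlatched, it opens by itself.
- finger_pad: Blue plastic finger pad on the outside of the lever, 112 mm long, 26 mm high (62 to 88 mm above the worktop), 12 mm thick. Its frame is the lever's: origin on the hinge axis, 75 mm above the worktop, y along the lever towards the free end, -x outwards, away from the bar. The pad runs from y = 112 to 224 mm.
- pad_face (a point): Middle of the pad's flat outer face, where to press; 168 mm from the hinge. Axes as those of finger_pad.
- lever_spine: Flat steel spine of the lever, 6 x 250 x 20 mm, on the bar side of the finger pad; frame as finger_pad. The fingers must stay off it.
- lever_anvil (a point): Point on the spine's bar-side face, 100 mm from the hinge, which meets the stop screw.
- stop_tip (a point): Tip of the brass stop screw that sticks out of the bar towards the lever, 100 mm from the hinge along the bar, 75 mm above the worktop; axes as the crimper's. Its reach differs from run to run and it does not move during the job.
- catch (a joint): Swivel catch, rad, upright pivot on the bar's end at crimper x 0, y +115 mm: 0 = its peg hooks the outside of the lever's end; grows to at most 1.0 as the red tab is pushed towards the crimp head (crimper -y), swinging the peg off past the lever's end. Lets the lever go at about 0.2; push to 0.4 or more to be well clear. Stays where left; needs 2 to 5 N on the tab.
- catch_tab (a point): Middle of the face to push on the catch's red tab, 42 mm from the pivot; +y of this point points out of the face, away from the crimp head. The tab, 34 x 8 x 26 mm, is upright, 66 to 93 mm above the worktop, on the side of the bar away from the lever (crimper +x), reaching from 23 to 57 mm from the pivot.
- vial_1: Small vial with a white cap, 12 mm wide, 32 mm high, standing loose behind the crimp head; origin under its middle. Leave alone.
- vial_2: Small vial with a blue cap, the same size, next to it. Leave alone.
- bench_timer: White bench timer, 66 x 66 x 19 mm, loose in front; origin under its middle. Leave alone.
- marker_pen: Marker pen, 137 mm long, loose on the black notebook at the front right; leave alone.
- conical_tube_1: Conical tube with an orange cap, 21 x 116 mm, lying loose to the right; leave alone.
- conical_tube_2: Conical tube with a blue cap, 21 x 116 mm, lying loose to the right; leave alone.

How it is judged:
By the outcome, as a careful person would: the job done as asked, in the order asked, and still so for the second after the job is handed in, while the arm keeps its last pose, push and grip.
It also fails if it takes over 45 s, if anything falls off the work surface, if the arm or the gripper's body presses on something with over 40 N, if the wrist force passes 120 N, or if a joint passes its speed limit or range.

## Robot

A 6-joint arm with a two-finger parallel gripper is mounted at the origin on a cart in front of the work surface, level with it; the furniture and walls round the work are solid. World frame = base frame: x ahead of the robot, y to its left, z up, the work surface at z = 0. Lengths are in mm, angles in rad, forces in N, time in s.
With the tool pointing down it reaches from about 400 to 825 mm from the base axis. Payload 7 kg.
Tool frame: the origin (TCP) lies midway between the tips of the shut fingers; the grasp point (between the pads) lies 19 mm behind it; z points along the fingers, y is the line along which they close (so a half turn about z gives the same grasp; the last joint's range is limited). The gripper opens to 88 mm and grips with 3 to 60 N. Pads are 19 mm wide; open, the fingers measure 130 mm over their backs; the gripper's body (78 mm by 193 mm) begins 47 mm behind the grasp point.
Start: joints at [-0.931, 0.359, 0.012, 0, -1.224, -0.288], TCP at [232.57, -633.645, 226.561] pointing down, gripper open.
Joint ranges: [-3.07, 3.07], [-1.43, 2.12], [-1.02, 1.25], [-3.03, 1.67], [-3.05, -0], [-3.03, 3.03]. Speed limits (rad/s): [2.39, 2.39, 3.01, 3.14, 3.14, 3.14].

## Interface

Orientations are given as a unit quaternion [x, y, z, w].
In Python, from plant import move_ptp, line_to, move_joints, move_gripper, pause, solve_ik, camera, get_calibration, Unreachable, close_job, find_in, masks_of, current_t, current_joint_pos, current_qvel, current_tau, current_tcp_pos, current_eef_rot, current_contact_force, current_moment, current_width, current_finger_force gives the robot as it stands. Calls block until the motion is done:
- move_ptp(position, orientation): joint-space move of the TCP to a pose.
- line_to(position, velocity=150, ori=None): straight line of the TCP; ori=None keeps the orientation; velocity is the mean speed in mm/s.
- move_joints(angles): joint-space move.
- move_gripper(opening, force=None): finger opening in mm; force is the grip in N (None keeps the last); returns when the fingers have stopped.
- pause(seconds).
- solve_ik(position, orientation): joint angles nearest the present ones, or None.
- camera(name): name is "scene" or "top"; returns the picture (400x640x3 uint8, red, green, blue); there is no depth.
- get_calibration(name): a dict with "fx", "fy", "cx", "cy" (pixels), "view" (4x4, takes a point from world to camera coordinates). Camera axes: x right, y up, looking along -z (the intrinsics and any distortion apply to the point x, -y, -z); pixel columns grow to the right and rows downward; lengths in mm; the calibration is good to about 2 mm. A picture is of the moment at which its call begins. get_calibration takes no time and is no camera call.
A pose or a line that the arm cannot do raises Unreachable and nothing moves.
- close_job(): hands the job in; it is judged then, once.
Trained networks look in the newest picture that a camera, given by its name, has taken for a name from the list of things; names that differ only in an ending like _2 or _b are one class to them, and where a whole thing is asked for, a point or a joint stands for the part that bears it (a point fixed in the world has none). Each returns a list of dicts, best first, with "conf" (0 to 1); they miss things now and then, are a little off and sometimes report something else, mostly with a low value. They report only what shows in the picture. A call takes as long as a camera call.
- find_in(camera, target): "point" ([column, row] in pixels, amid what is visible of it).
- masks_of(camera, target): "mask" (400x640 bool, what is visible of it) and "point" ([column, row] in pixels, amid what is visible of it).
Readings, each from a call of its own:
- current_t(): time.
- current_joint_pos(): joint angles.
- current_qvel(): joint speeds.
- current_tau(): joint torques, N m.
- current_tcp_pos(): TCP position.
- current_eef_rot(): TCP orientation.
- current_contact_force(): force on the tool from outside, world axes, zero at the start.
- current_moment(): the same for the moment, N m.
- current_width(): finger opening in mm.
- current_finger_force(): force on a finger pad.
Only numpy, scipy, OpenCV 4.12 (cv2) and the standard library are available. Lean on these libraries where they do the work, as an engineer would, in place of code of your own. Each camera call takes 0.05 s, during which the arm holds its last target. There are 200 camera calls.

## Working session

There is one attempt and no reset: what is moved stays moved. The work goes in short steps, each a Python script; the robot and the scene stay as the last script left them, time stands still between calls to the robot, and variables do not carry over. Pictures are saved under pics/ and viewed, at most 10 in all, crops included, and the job is handed in when it is done.

```bash
mkdir -p pics; ls; python3 - <<'E'
from plant import *
import cv2,numpy as np
for c in("scene","top"):
    im=camera(c); cv2.imwrite(f"pics/{c}0.png",im[:,:,::-1])
    k=get_calibration(c); print({a:(np.round(b,3).tolist()) for a,b in k.items()})
    for t in("crimper","bar","finger_pad","catch_tab","stop_tip","lever_spine","pad_face","bench_timer","vial_1"):
        try: print(c,t,[(np.round(d["point"]).tolist(),round(d["conf"],2)) for d in find_in(c,t)][:3])
        except Exception as e: print(t,e)
print(current_t(),current_eef_rot(),current_contact_force())
E
```

```text
pics
plant.py
{'fx': 438.592, 'fy': 438.592, 'cx': 314.133, 'cy': 195.408, 'view': [[0.894, -0.448, -0.013, -517.799], [0.277, 0.529, 0.802, -186.574], [-0.353, -0.721, 0.597, -1167.183], [0.0, 0.0, 0.0, 1.0]]}
scene crimper [([352.0, 232.0], 0.92)]
scene bar [([338.0, 212.0], 0.7)]
scene finger_pad [([344.0, 224.0], 0.59)]
scene catch_tab [([360.0, 293.0], 0.26)]
scene stop_tip []
scene lever_spine [([340.0, 212.0], 0.39)]
scene pad_face [([342.0, 225.0], 0.71)]
scene bench_timer []
scene vial_1 [([375.0, 234.0], 0.62)]
{'fx': 463.03, 'fy': 463.03, 'cx': 320.065, 'cy': 193.148, 'view': [[-0.024, -1.0, 0.004, -78.14], [0.991, -0.024, 0.131, -541.222], [-0.131, 0.007, 0.991, -1164.614], [0.0, 0.0, 0.0, 1.0]]}
top crimper [([333.0, 180.0], 0.6), ([281.0, 186.0], 0.26)]
top bar [([320.0, 178.0], 0.73), ([323.0, 192.0], 0.62)]
top finger_pad [([316.0, 199.0], 0.7), ([434.0, 204.0], 0.69), ([334.0, 190.0], 0.16)]
top catch_tab []
top stop_tip []
top lever_spine [([346.0, 186.0], 0.51)]
top pad_face [([326.0, 192.0], 0.81)]
top bench_timer [([314.0, 251.0], 0.82), ([282.0, 186.0], 0.7)]
top vial_1 []
1.0 [-1.74999245e-01  9.84568567e-01 -1.42832256e-05  8.57876973e-06] [-0.09480361 -0.24334179  0.67885533]
```

```bash
python3 - <<'E'
import cv2
a=cv2.imread("pics/scene0.png");b=cv2.imread("pics/top0.png")
cv2.imwrite("pics/a.png",cv2.resize(a[130:330,230:470],None,fx=3,fy=3,interpolation=2))
cv2.imwrite("pics/b.png",cv2.resize(b[120:290,200:460],None,fx=3,fy=3,interpolation=2))
E
```

```text
(no output)
```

View pics/a.png

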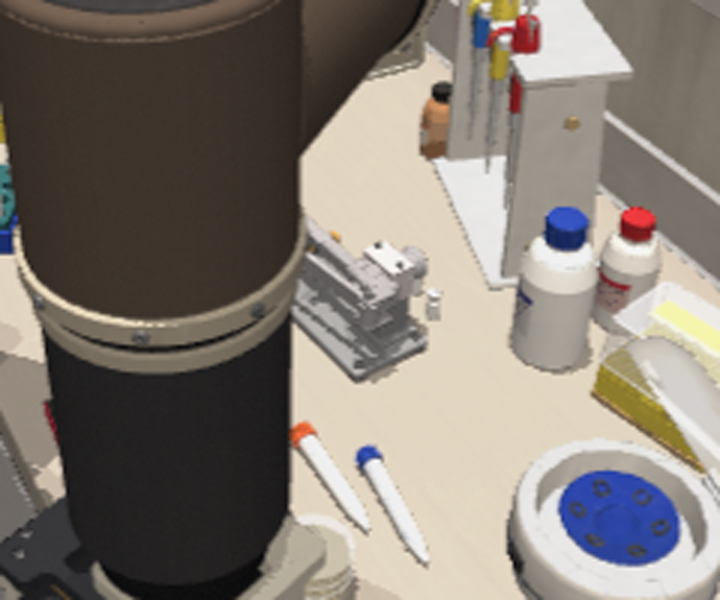

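View pics/b.png

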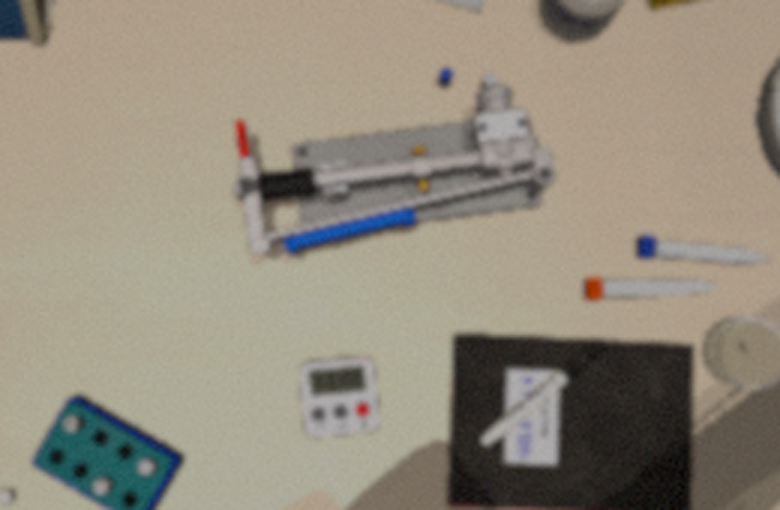

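View pics/scene0.png

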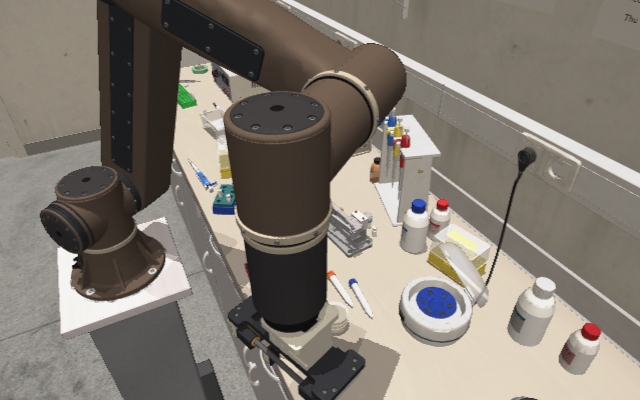

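The top picture shows the crimper lying nearly at yaw 0, with its head at full-picture pixel (375,172) and its free ends at (285,182). The red tab is at (280,165), the blue pad runs from (296,200) to (338,192), and the hinge is near (380,177). In the scene view the arm hides most of the crimper.

```bash
cat > h.py <<'E'
from plant import *
import numpy as np,cv2
from scipy.optimize import least_squares
K=get_calibration("top");V=np.array(K["view"])
def proj(P):
    c=np.atleast_2d(P)@V[:3,:3].T+V[:3,3]
    return np.c_[K["cx"]+K["fx"]*c[:,0]/-c[:,2],K["cy"]-K["fy"]*c[:,1]/-c[:,2]]
def unproj(uv,z):
    d=np.array([(uv[0]-K["cx"])/K["fx"],-(uv[1]-K["cy"])/K["fy"],-1])@V[:3,:3]
    o=-V[:3,:3].T@V[:3,3]
    return o+d*(z-o[2])/d[2]
def R(a): return np.array([[np.cos(a),-np.sin(a)],[np.sin(a),np.cos(a)]])
def quat(y): return [-np.sin(y/2),np.cos(y/2),0,0]
def blobs(im):
    h=cv2.cvtColor(im,cv2.COLOR_RGB2HSV);H,S,Vv=[h[...,i].astype(int) for i in range(3)]
    box=np.zeros(H.shape,bool);box[145:225,260:350]=1
    out={}
    for n,m in(("red",((H<8)|(H>172))&(S>120)),("blue",(H>100)&(H<125)&(S>130))):
        m=(m&box&(Vv>60)).astype(np.uint8)
        nn,l,st,ce=cv2.connectedComponentsWithStats(m)
        if nn>1:
            k=1+np.argmax(st[1:,4]);out[n]=(ce[k],cv2.minAreaRect(np.argwhere(l==k)[:,::-1].astype(np.float32)),st[k,4])
    return out
E
python3 - <<'E'
from h import *
im=cv2.imread("pics/top0.png")[:,:,::-1].copy()
b=blobs(im)
for n in b: print(n,b[n], cv2.boxPoints(b[n][1]).round(1).tolist())
# fit: tab centre, pivot, hinge, grip/bar centre line px
red=unproj(b["red"][0],92)[:2]; 
print("red",red,"blue",unproj(b["blue"][0],86))
# crop px -> full
F=lambda u,v:np.array([200+u/3-.33,120+v/3-.33])
hin=unproj(F(541,170),85)[:2]; piv=unproj(F(248,186),92)[:2]
bar=[unproj(F(u,v),86)[:2] for u,v in((262,185),(312,181),(470,163))]
print(hin,piv,bar)
def f(p):
    T=lambda q:p[:2]+R(p[2])@q
    r=[T([40,115])-red,(T([-22,-130])-hin)*.7,(T([0,115])-piv)*.7]
    loc=[R(p[2]).T@(q-p[:2]) for q in bar]
    return np.concatenate(r+[[l[0]*.7 for l in loc]])
s=least_squares(f,[600,-50,.1]);print(s.x,s.fun.round(1))
p=s.x
bc=R(p[2]).T@(unproj(b["blue"][0],86)[:2]-p[:2]);print("pad centre in crimper",bc, "from hinge",bc-[-22,-130])
E
```

```text
red (array([280.30555556, 165.88888889]), ((280.5, 165.5), (11.0, 3.0), 90.0), np.int32(36)) [[279.0, 160.0], [282.0, 160.0], [282.0, 171.0], [279.0, 171.0]]
blue (array([316.28494624, 196.07526882]), ((316.1888427734375, 196.29737854003906), (4.660542011260986, 43.404502868652344), 76.67547607421875), np.int32(186)) [[294.5, 199.0], [336.79998779296875, 189.0], [337.79998779296875, 193.60000610351562], [295.6000061035156, 203.60000610351562]]
red [602.52110593   6.46320652] blue [525.44435307 -81.27141643  86.        ]
[ 571.45724922 -241.59083118] [562.65799401   1.95805591] [array([564.17815572,  -9.2231753 ]), array([566.55355661, -50.7858127 ]), array([ 578.59761688, -182.57084072])]
[ 5.75057448e+02 -1.11863516e+02  1.11908828e-01] [-0.6  0.4 -2.6 -1.3 -0.3  0.3  0.5 -1.1 -3.1]
pad centre in crimper [-45.88636701  35.94129975] from hinge [-23.88636701 165.94129975]
```

```bash
cat >> h.py <<'E'
p=np.array([575.06,-111.86,.1119])
W=lambda x,y,z:[*(p[:2]+R(p[2])@[x,y]),z]
E
python3 - <<'E'
from h import *
q=quat(p[2])
move_gripper(0,20); print(current_width(),current_t())
move_ptp(W(44,162,160),q); line_to(W(44,162,74),150)
f0=current_contact_force();print(current_t(),f0)
for y in np.arange(150,115,-3):
    line_to(W(44,y,74),40)
    f=R(p[2]).T@(current_contact_force()-f0)[:2]; print(y,f.round(1),round(current_t(),1))
    if abs(f[1])>12: break
im=camera("top");cv2.imwrite("pics/t1.png",cv2.resize(im[120:260,220:420,::-1],None,fx=4,fy=4))
b=blobs(im);print({n:b[n][0] for n in b})
E
```

```text
0.5718935831275108 2.425
5.9083 [ 0.21392736 -0.11461669  0.90721931]
150 [-0.8  0.3] 6.4
147 [-0.8  0.2] 6.6
144 [ 0.3 -0.3] 6.9
141 [ 0.2 -0. ] 7.1
138 [-0.5 -0.2] 7.4
135 [-0.3  0.4] 7.6
132 [1.  2.5] 7.9
129 [1.1 3.5] 8.1
126 [-0.   0.3] 8.4
123 [-0.1 -0.5] 8.6
120 [-0.3  0.1] 8.9
117 [-0.4  0.4] 9.1
{'blue': array([326.84246575, 214.17808219])}
```

View pics/t1.png

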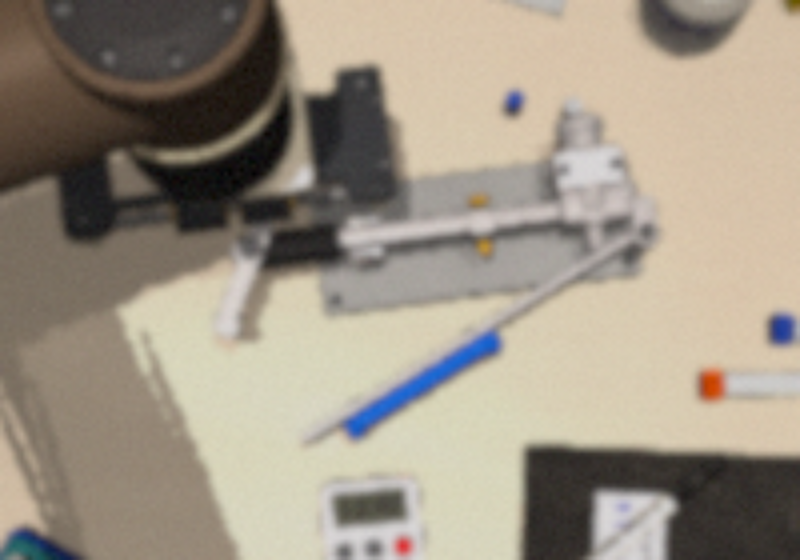

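The lever has sprung open: the pad now runs from crop (350,430) to (495,340). The catch arm has swung to (228,325), about 0.45 rad. I'll push the tab a little further for margin, then move over to the pad.

```bash
python3 - <<'E'
from h import *
q=quat(p[2])
line_to(W(44,110,74),40); line_to(W(46,140,74),150); line_to(W(46,140,165),200)
im=camera("top")
b=blobs(im)
c=unproj(b["blue"][0],86)[:2]; bx=cv2.boxPoints(b["blue"][1]); 
pts=np.array([unproj(u,86)[:2] for u in bx]); L=[R(p[2]).T@(u-p[:2]) for u in pts]
cl=R(p[2]).T@(c-p[:2]); print("pad centre",cl,cl-[-22,-130],np.round(L,1).tolist())
e=[(np.linalg.norm(L[i]-L[(i+1)%4]),L[i]-L[(i+1)%4]) for i in range(4)]
v=max(e,key=lambda t:t[0])[1]; v=v*np.sign(v[1]);print("tilt",np.arctan2(-v[0],v[1]))
t=.41
def P(th,off,z):  # tcp for lever angle th
    r=R(t-th)@[-off,168]; return W(-22+r[0],-130+r[1],z)
move_ptp(P(0,60,165),quat(p[2]+t)); print(current_t(),current_tcp_pos())
im=camera("top");cv2.imwrite("pics/t2.png",cv2.resize(im[120:260,220:420,::-1],None,fx=4,fy=4))
E
```

```text
pad centre [-93.98559504  15.97625876] [-71.98559504 145.97625876] [[-109.7, 66.3], [-70.9, -25.5], [-80.4, -29.4], [-119.1, 62.4]]
tilt 0.3998473446158786
11.425 [ 432.73498508 -127.6528955   165.02676444]
```

View pics/t2.png

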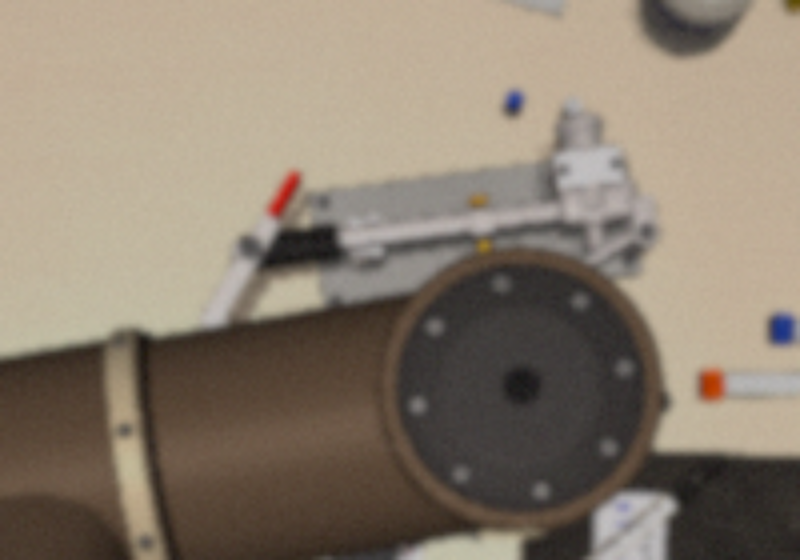

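The catch is now well past 0.4 rad: the red tab is at crop (285,193) and the peg is clear of the lever. The arm hides the pad. Next I'll lower the fingers, touch the pad's outside face and press it in along the arc, watching the force.

```bash
cat >> h.py <<'E'
t=.405
def P(th,off,z=71):
    r=R(t-th)@[-off,168]; return W(-22+r[0],-130+r[1],z)
def go(th,off,v): line_to(P(th,off),v,quat(p[2]+t-th))
def F(th,f0):
    f=np.mean([current_contact_force() for _ in range(5)],0)-f0
    return np.r_[R(p[2]+t-th).T@f[:2],f[2]]   # x<0 = lever pushes back
E
python3 - <<'E'
from h import *
line_to(P(0,55),150,quat(p[2]+t)); pause(.2)
f0=np.mean([current_contact_force() for _ in range(5)],0); np.save("f0.npy",f0)
for off in np.arange(38,14,-1.5):
    go(0,off,40); f=F(0,f0); print(off,f.round(1))
    if f[0]<-2: break
print("contact",off,current_t())
for th in(.06,.12,.18,.24,.29,.31,.325):
    go(th,off,60); f=F(th,f0); print(th,f.round(1),round(current_t(),1))
    if f[0]<-16: break
np.save("st.npy",[th,off])
E
```

```text
38.0 [ 0.8 -1.  -0.1]
36.5 [-0.7 -0.9  1.4]
35.0 [ 0.6 -0.5  0.5]
33.5 [-0.4 -0.   0.7]
32.0 [-0.3 -0.8  0.7]
30.5 [-0.3 -0.8  0.6]
29.0 [ 0.2 -0.2  0.7]
27.5 [-0.3 -0.1  0.1]
26.0 [ 0.6 -0.4  0.5]
24.5 [-3.6  0.1  2.2]
contact 24.5 15.275
0.06 [-2.3 -0.7  1.8] 15.6
0.12 [-3.4 -1.5  1.6] 15.9
0.18 [-4.9 -0.9  1.9] 16.2
0.24 [-5.1  0.6  2.2] 16.5
0.29 [-5.3  0.1  2.8] 16.8
0.31 [-5.3  1.2  0.9] 17.1
0.325 [-5.1  0.3  1.5] 17.3
```

```bash
python3 - <<'E'
from h import *
f0=np.load("f0.npy");th,off=np.load("st.npy")
while th<.42:
    th+=.003; go(th,off,15); pause(.1); f=F(th,f0); print(round(th,3),f.round(1),round(current_t(),1))
    if f[0]<-13: break
np.save("st.npy",[th,off])
E
```

```text
0.328 [-6.2  1.8  2.7] 17.7
0.331 [-4.2  0.6  2.4] 18.0
0.334 [-5.7  0.8  2.5] 18.4
0.337 [-5.1  0.3  1.8] 18.7
0.34 [-5.6  1.1  1.8] 19.1
0.343 [-5.6 -0.8  2.3] 19.4
0.346 [-5.6  0.   2.8] 19.8
0.349 [-6.2  1.3  1.3] 20.1
0.352 [-5.7 -0.1  1.6] 20.5
0.355 [-5.9  0.3  1.8] 20.8
0.358 [-4.9  0.2  1.7] 21.2
0.361 [-6.2  0.8  1.7] 21.5
0.364 [-6.   0.3  2.8] 21.9
0.367 [-5.9  1.   2. ] 22.2
0.37 [-6.6  0.6  3.6] 22.6
0.373 [-6.9  0.1  3.1] 22.9
0.376 [-8.5  1.3  3.4] 23.3
0.379 [-8.7  0.7  5.7] 23.6
0.382 [-10.1   1.3   6.2] 24.0
0.385 [-11.8   0.9   7.6] 24.3
0.388 [-11.8   1.1   8.3] 24.7
0.391 [-13.1   1.2   8.9] 25.0
```

The force slope changes at about 0.371 rad, as it would against a stop. I'll check that the TCP really stalls there, press a little more firmly and look.

```bash
python3 - <<'E'
from h import *
f0=np.load("f0.npy");th,off=np.load("st.npy")
n=R(p[2]+t-.371)@[1,0]
def rep():
    f=F(th,f0);d=(np.array(current_tcp_pos())[:2]-P(.371,off)[:2])@n
    print(round(th,3),f.round(1),"tcp past onset mm",d.round(2),"cmd",round((np.array(P(th,off))[:2]-P(.371,off)[:2])@n,2),"z",current_tcp_pos()[2].round(2),round(current_t(),1))
    return f
rep()
while th<.43:
    th+=.004; go(th,off,15); pause(.15)
    if rep()[0]<-18: break
np.save("st.npy",[th,off])
for c,r in(("top",np.s_[120:260,220:420]),("scene",np.s_[140:290,240:440])):
    im=camera(c);cv2.imwrite(f"pics/{c}3.png",cv2.resize(im[r][:,:,::-1],None,fx=4,fy=4))
E
```

```text
0.391 [-13.1   1.2   8.9] tcp past onset mm -0.17 cmd 3.36 z 70.68 25.0
0.395 [-15.    0.9  11.1] tcp past onset mm -0.03 cmd 4.04 z 70.66 25.4
0.399 [-17.    2.   13.6] tcp past onset mm 0.09 cmd 4.71 z 70.63 25.8
0.403 [-19.1   2.6  15.2] tcp past onset mm 0.2 cmd 5.39 z 70.58 26.2
```

View pics/top3.png

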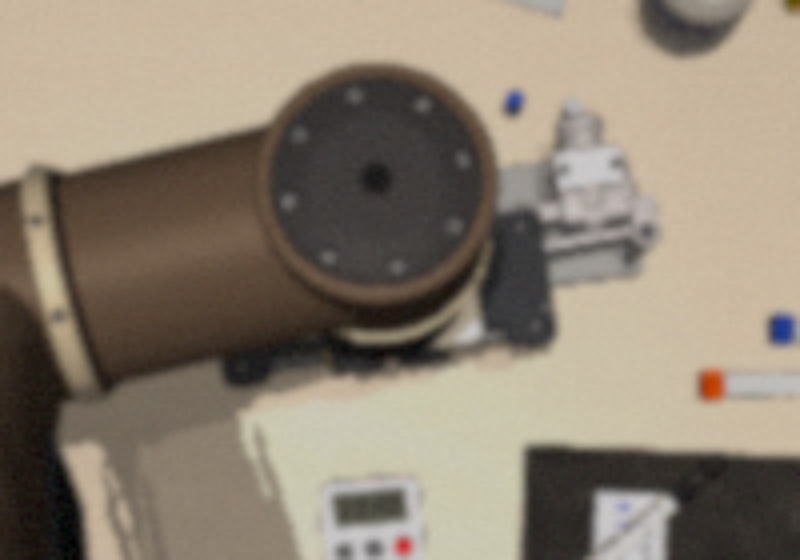

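View pics/scene3.png

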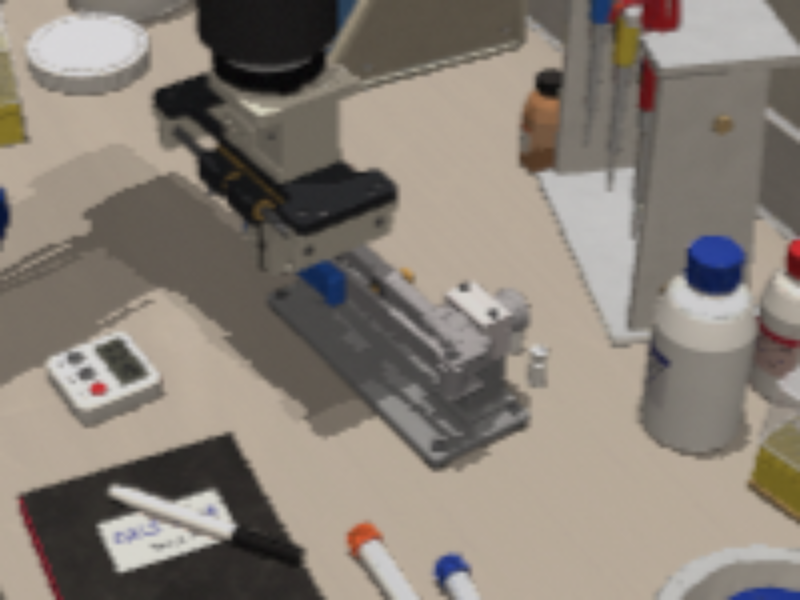

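The TCP has stalled at the stop: 2 mm of further commanded travel moved it only 0.4 mm. The push is 19 N. The scene view shows the fingers outside the pad, seen at crop (325,283), with everything else undisturbed. I'll ease the vertical load, confirm the hold is steady and hand in.

```bash
python3 - <<'E'
from h import *
f0=np.load("f0.npy");th,off=np.load("st.npy")
line_to(P(th,off,71.35),10,quat(p[2]+t-th))
for _ in range(3): pause(.4); print(F(th,f0).round(1),np.round(current_tcp_pos(),2))
f=F(th,f0)
if -24<f[0]<-14: print(close_job(),current_t())
E
```

```text
[-16.6   1.5  12. ] [519.1  -80.39  70.65]
[-17.2   2.4  12.3] [519.13 -80.36  70.67]
[-17.5   1.1  12.3] [519.12 -80.39  70.66]
the job is handed in; nothing more can be done
the job is handed in; nothing more can be done
```

I pushed the catch aside so the lever sprang open, then pressed the lever by its blue pad against the stop screw and handed the job in with it held there at about 17 N; the verdict wasn't shown.

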